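Level the filler-weighing shelf and hold the spirit level down

ROBOT

A 7-joint arm with a two-finger parallel gripper is mounted at the origin on the work surface. World frame = base frame: x ahead of the robot, y to its left, z up, the work surface at z = 0. Lengths are in m, angles in rad, forces in N, time in s.
With the tool pointing down it reaches from about 0.35 to 0.9 m from the base axis. Payload 19.9 kg.
Tool frame: the origin (TCP) lies at the very end of the fingers, on their centre line; the grasp point (between the pads) lies behind it (grip_depth is the z of the grasp point in the tool frame, in m); z points along the fingers, y is the line along which they close (so a half turn about z gives the same grasp; the last joint's range is limited). The gripper opens to 85 mm and grips with 20 to 120 N. Pads are 22 mm wide; open, the fingers measure 114 mm over their backs; the gripper's body (76 mm by 85 mm) begins 54 mm behind the grasp point. The pads swing forward as they close: fully open they stand 13 mm farther back than shut.
Start: joints at [-1.161, 0.417, -0.01, 1.614, 0.005, 1.111, -0.053], TCP at [0.272, 0.563, 0.231] pointing down, gripper open.
Joint ranges: [-2.81, 2.81], [-0.39, 2.02], [-1.27, 1.25], [0.06, 2.57], [-1.19, 4.33], [0.19, 2], [-2.82, 2.82]. Speed limits (rad/s): [1.89, 1.89, 2.39, 2.39, 3.01, 3.01, 3.01].

INTERFACE

Orientations are given as a 3x3 rotation matrix whose columns are the frame's x, y, z axes.
In Python, from rig import * gives the robot as it stands.
- The arm moves only by the tool carry_out, never from a script. Its argument "commands" is a list of rows, each a list of 3 entries, a list of its own where there are three numbers: the turn, a rotation vector about the tool's x, y, z in degrees, then the shift along the tool's x, y, z in cm, then the opening, from -1 (shut) to 1 (fully open). In form: [[[rx, ry, rz], [x, y, z], hand], ...]. A call has 1 to 5 rows; each row is the pose to reach, as a shift and turn from the pose commanded when the call began, along the tool's axes at that moment; what a row does not reach only later rows make up. A row lasts 1/8 s, in which the tool goes at most 62.5 mm and 10.7 degrees, less where a joint would pass 70% of its speed; a pose out of reach is approached as far as the arm can. A call with a gripper value outside its range is refused whole. The fingers move at their own pace and stop on an object; the grip force is fixed at half the most. Time passes only in rows, so rows that repeat a pose let the fingers close. It gives the time, the measured TCP pose, the force, the opening and the grip force at its end, in the units of the state.
- read_state(): the state, without advancing time (a new reading comes with each control period).
- capture(name): name is "side" or "top" or "wrist"; returns the picture (480x640x3 uint8, red, green, blue); there is no depth.
- camera_model(name): a dict with "fx", "fy", "cx", "cy" (pixels), "extrinsics" (4x4, takes a point from camera to world coordinates); the wrist camera has in their place "T_tool_cam" (4x4, takes a point from camera to tool coordinates, whose origin is the TCP and whose axes are the flange's). Camera axes: x right, y down, z forward; pixel columns grow to the right and rows downward; lengths in m; the calibration is good to about 2 mm. A picture is of the moment at which its call begins: read the wrist's pose just before it. camera_model takes no time and is no camera call.
- finish_job(): hands the job in; it is judged then, once.
The state is a dict: "clock": time; "q": joint angles; "qd": joint speeds; "effort": joint torques, N m; "eef_pos": TCP position; "ee_rot": TCP orientation; "contact_force": force on the tool from outside, world axes, zero at the start; "wrist_torque": the same for the moment, N m; "opening": finger opening in m; "grasp_force": force on a finger pad.
Only numpy, scipy, OpenCV 4.12 (cv2) and the standard library are available. Lean on these libraries where they do the work, as an engineer would, in place of code of your own. Each camera call takes 0.05 s, during which the arm holds its last target. There are 200 camera calls.

TASK

Lay the yellow spirit level, right way up, along the middle of the aluminium weighing shelf and let go of it; then turn the blue levelling-foot knob until the bubble rests centred between the two black lines, with nothing but its own weight on the level. Finally press the level down on the shelf from above with a firm but moderate push (roughly 10 to 20 newtons), bubble still centred, and finish while still pressing, so that I can tighten the lock nut. Leave the tin, spreader, filter and glove box where they are.

Things in the scene. Friction and masses are not known exactly. Their poses are not given: they have to be found in the camera images.
- level: Loose spirit level: yellow bar with black ends, 180 x 22 x 28 mm (x, y, z), about 0.25 kg, right way up on the table. Origin at the centre of its underside, x along its length, z up through the flat top, which has the green vial window (44 mm long) in the middle; either side of the window it is plain, good for pressing with both fingertips astride.
- bubble_mid (a point): Middle of the pale bubble (12 mm long) under the top of the level, 29 mm above the level's underside. Its offset from the level's origin along the level's x is the reading: 0 is centred, stops at +-14 mm. The black lines are 19 mm apart, so it is clear of both within about 2.5 mm of the middle. It runs to the higher end, 0.35 mm per mrad of slope, and settles in about 0.7 s.
- bubble (a joint): The same reading as an angle in rad along the vial's arc of 350 mm radius: 0 is centred, 0.01 is 3.5 mm off towards the level's +x; stops at +-0.04.
- shelf: Aluminium plate of the weighing stand, 80 mm wide, 220 mm long, 8 mm thick, hinged at one end. Origin on the hinge axis, about 55 mm above the table; the plate runs from there 220 mm along its own -y, then a 36 mm wide tongue goes on to the levelling foot. It tilts about its x only. Its top face is 7 mm above the origin, about 62 mm above the table.
- shelf_mid (a point): Centre of the shelf's top face, z up out of it, y along its length towards the hinge; the levelling foot is towards -y. The level belongs here, its length along this y, either way round.
- foot_knob (a joint): Angle of the blue levelling-foot knob, rad; grows clockwise seen from above, which lifts the foot end of the shelf, 0.011 rad of tilt (3.9 mm of bubble travel towards the foot) per rad. At the start the foot end is 1.5 to 3.8 rad of turning too low; the stand is a little askew, so only the bubble shows level. Stops at -3.6 and 1.8. Stays where left; takes about 0.15 N m to turn.
- knob_grip (a point): On the knob's upright axis, 114 mm above the table, 145 mm from shelf_mid towards its -y. The knob is an upright blue bar 46 mm long (this point's x), 14 mm thick (y), reaching from 20 mm below to 12 mm above this point, on a 24 mm round collar. Its height does not change with turning. A level on the middle of the shelf ends 55 mm from this axis, its top 90 mm above the table.
- filler_tin: Bystander: closed can with green band, 84 mm diameter, 85 mm high, standing on the table; origin at the centre of its underside.
- spreader: Bystander: red-handled steel filler spreader lying flat on the table, about 78 x 120 x 12 mm; origin at the centre of the handle's underside.
- filter: Bystander: round white respirator filter, 92 mm diameter, 30 mm high, flat on the table; origin at the centre of its underside.
- glove_box: Bystander, does not move: white and green glove carton 240 x 120 x 95 mm (x, y, z); origin at the centre of its underside.
Not all that is in view belongs to the job. Of the things like the level, leave any that is orange; of the rest the smaller one is meant.

How it is judged:
By the outcome, as a careful person would: the job done as asked, in the order asked, and still so for the second after the job is handed in, while the arm keeps its last pose, push and grip.
It also fails if it takes over 64 s, if anything falls off the work surface, if the arm or the gripper's body presses on something with over 40 N, if the wrist force passes 120 N, or if a joint passes its speed limit or range.

## Working session

There is one attempt and no reset: what is moved stays moved. The work goes in short steps, Python scripts to look and compute and a tool call to move; the robot and the scene stay as the last step left them, time stands still between calls to the robot, and variables do not carry over. Pictures are saved under pics/ and viewed, at most 10 in all, crops included, and the job is handed in when it is done.

Besides the shell and the picture viewer there is one more tool, called after ">>>" as a command line: name --argument value ..., lists and objects as JSON in quotes. carry_out: Moves the arm, as the interface text tells. Its arguments: {"type":"object","properties":{"commands":{"type":"array","items":{"type":"array"}}},"required":["commands"]}

```bash
mkdir -p pics; ls
python3 - <<'E'
from rig import *
import cv2
for n in ("side","top"):
    cv2.imwrite(f"pics/{n}0.png",capture(n)[:,:,::-1])
    m=camera_model(n);print(n,m)
s=read_state();print(s);print(camera_model("wrist"))
try: print(grip_depth)
except Exception as e: print(e)
E
```

```text
pics
side {'fx': 461.2834794447225, 'fy': 461.2834794447225, 'cx': 326.4811939271408, 'cy': 236.47270936995884, 'extrinsics': array([[ 0.99974268, -0.00848508,  0.02103738,  0.5141505 ],
       [-0.02108834, -0.6893413 ,  0.72412972, -1.03440774],
       [ 0.00835764, -0.72438704, -0.68934286,  0.93386438],
       [ 0.        ,  0.        ,  0.        ,  1.        ]])}
top {'fx': 501.35663132063127, 'fy': 501.35663132063127, 'cx': 316.8643102481479, 'cy': 244.16321548361773, 'extrinsics': array([[-1.06761897e-02, -9.96981497e-01,  7.69019733e-02,
         4.54596142e-01],
       [-9.99942908e-01,  1.06102229e-02, -1.26634263e-03,
         2.74004699e-02],
       [ 4.46573099e-04, -7.69111025e-02, -9.97037854e-01,
         1.32427600e+00],
       [ 0.00000000e+00,  0.00000000e+00,  0.00000000e+00,
         1.00000000e+00]])}
{'clock': 0.1, 'q': array([-1.16148824,  0.41788524, -0.01030387,  1.61412056,  0.00472338,
        1.11071057, -0.05297841]), 'qd': array([-0.00057391, -0.00158206,  0.00320494, -0.00067606, -0.00204531,
       -0.00278742,  0.00165107]), 'effort': array([ 2.1871
[... 316 characters left out ...]
1.06528256e-04, -1.09557824e-03, -9.99999394e-01]]), 'contact_force': array([-0.32380047,  0.30175745,  0.79975721]), 'wrist_torque': array([-0.04899582, -0.00835801,  0.06237389]), 'grasp_force': 0.0, 'opening': 0.08550795895745292}
{'fx': 357.5807467082225, 'fy': 357.5807467082225, 'cx': 323.59218515284647, 'cy': 242.73890354693395, 'T_tool_cam': array([[-2.80224433e-04, -9.63805478e-01, -2.66606304e-01,
         6.75908489e-02],
       [ 9.99999869e-01, -3.84095516e-04,  3.37460013e-04,
         1.39978024e-03],
       [-4.27648096e-04, -2.66606174e-01,  9.63805460e-01,
        -1.43654995e-01],
       [ 0.00000000e+00,  0.00000000e+00,  0.00000000e+00,
         1.00000000e+00]])}
-0.0187
```

View pics/top0.png

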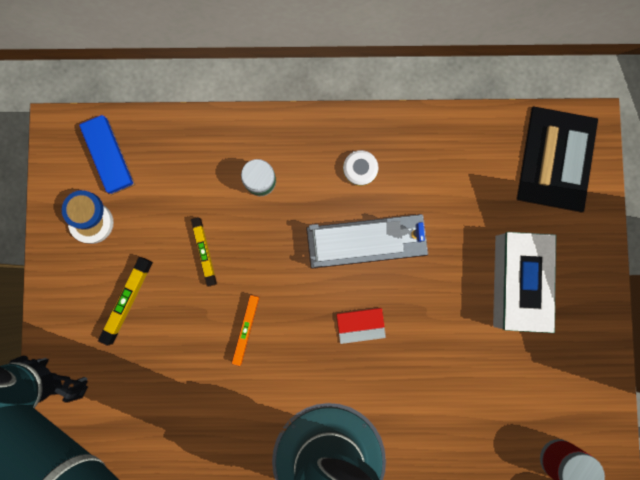

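View pics/side0.png

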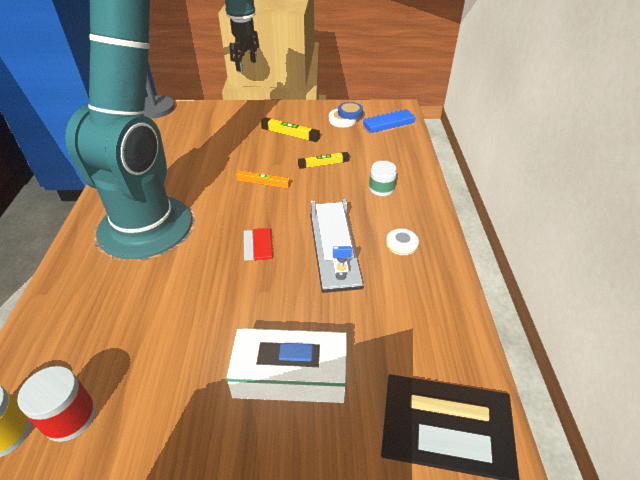

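Three bars resemble the level: the large yellow one at top-view (125,300), the small yellow one at (203,250) and the orange one at (245,329). The smaller yellow at (203,250) fits. The shelf runs from about (312,243), the hinge end, to the knob at (420,232). I'll confirm with a crop and measure.

```bash
cat > h.py <<'E'
from rig import *
import numpy as np, cv2
from scipy.spatial.transform import Rotation as R
def cam(name,s=None):
    m=camera_model(name)
    K=np.array([[m['fx'],0,m['cx']],[0,m['fy'],m['cy']],[0,0,1]])
    if name=='wrist':
        T=np.eye(4);T[:3,:3]=s['ee_rot'];T[:3,3]=s['eef_pos'];T=T@m['T_tool_cam']
    else: T=m['extrinsics']
    return K,T
def p2w(uv,z,c):
    K,T=c; d=T[:3,:3]@np.linalg.solve(K,np.array([uv[0],uv[1],1.])); o=T[:3,3]
    return o+d*(z-o[2])/d[2]
def w2p(p,c):
    K,T=c; q=K@(T[:3,:3].T@(np.array(p)-T[:3,3])); return q[:2]/q[2]
def rect(mask):
    c=max(cv2.findContours(mask.astype(np.uint8),0,2)[0],key=cv2.contourArea)
    return cv2.minAreaRect(c),c
def topose(s,p,xaxis=None,yaw=None):
    "shift (cm) in tool axes to reach p; rz (deg) to bring tool y along given world yaw (mod 180)"
    Rt=s['ee_rot']; return Rt.T@(np.array(p)-s['eef_pos'])*100
E
python3 - <<'E'
from h import *
c=cam('top'); im=capture('top')
crop=im[190:390,60:460]; cv2.imwrite('pics/crop.png',cv2.resize(crop[:,:,::-1],None,fx=2,fy=2,interpolation=cv2.INTER_CUBIC))
hsv=cv2.cvtColor(im,cv2.COLOR_RGB2HSV)
def show(n,mask,off,z):
    r,_=rect(mask); b=cv2.boxPoints(r)+off
    w=np.array([p2w(p,z,c) for p in b]); ctr=w.mean(0)
    e=[w[1]-w[0],w[2]-w[1]]; e=sorted(e,key=np.linalg.norm); L=e[1]
    print(n,b.round(1).tolist(),ctr.round(4),'size',np.linalg.norm(e,axis=1).round(4) ,'yaw',np.degrees(np.arctan2(L[1],L[0])).round(1))
for n,(x0,y0,x1,y1) in dict(small=(185,210,222,292),large=(90,250,160,350)).items():
    h=hsv[y0:y1,x0:x1]; yel=(h[...,0]>20)&(h[...,0]<35)&(h[...,1]>180)&(h[...,2]>110)
    show(n+' yellow',yel,(x0,y0),.028)
x0,y0,x1,y1=300,205,435,275; h=hsv[y0:y1,x0:x1]
show('plate light',(h[...,1]<40)&(h[...,2]>180),(x0,y0),.062)
show('stand grey',(h[...,1]<70),(x0,y0),.03)
bl=(h[...,0]>105)&(h[...,0]<130)&(h[...,1]>150)&(h[...,2]>60)
show('knob',bl,(x0,y0),.126)
E
```

```text
small yellow [[192.3, 227.1], [202.0, 224.8], [214.1, 274.5], [204.4, 276.9]] [0.5406 0.3204 0.028 ] size [0.0259 0.1334] yaw -166.1
large yellow [[102.4, 329.2], [133.6, 266.8], [146.8, 273.4], [115.6, 335.8]] [0.4129 0.5213 0.028 ] size [0.0385 0.1765] yaw -25.9
plate light [[314.2, 229.9], [413.6, 218.8], [417.1, 249.7], [317.6, 260.7]] [ 0.5619 -0.0977  0.062 ] size [0.0787 0.2537] yaw -84.2
stand grey [[306.1, 224.7], [423.0, 211.7], [427.7, 254.5], [310.8, 267.5]] [ 0.5652 -0.1041  0.03  ] size [0.112 0.306] yaw -84.2
knob [[418.0, 223.0], [423.0, 223.0], [423.0, 240.0], [418.0, 240.0]] [ 0.5749 -0.2234  0.126 ] size [0.012 0.041] yaw 178.5
```

View pics/crop.png

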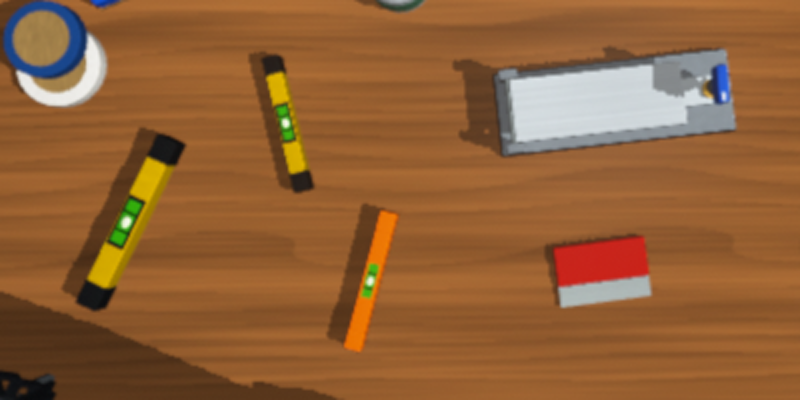

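The crop confirms it. The small yellow level is at crop (287,123), that is top (203,251), with its long axis at yaw about 14°. The knob is at crop (720,84), at the shelf's right end. Now I'll move above the level.

>>> carry_out --commands '[[[0,0,-10],[-6,-1.7,0.5],1],[[0,0,-20],[-12,-3.4,1],1],[[0,0,-30],[-18,-5.2,1.5],1],[[0,0,-40],[-24,-7,2],1],[[0,0,-40],[-29,-8.5,2.5],1]]'

```text
clock: 0.78
eef_pos: [0.4958, 0.3598, 0.2063]
ee_rot: [[-0.969, -0.248, -0.0], [-0.248, 0.969, 0.0], [0.0, 0.0, -1.0]]
contact_force: [0.6, 1.3, -0.5]
opening: 0.0854
grasp_force: 0.0
```

Run:
```python
from h import *
s=read_state();print(s['clock'],s['eef_pos'],s['ee_rot'][:,1],topose(s,[.5406,.3204,.19]))
```

```text
0.775 [0.49578241 0.35982703 0.20633355] [-2.48269022e-01  9.68691092e-01  2.47524219e-04] [-3.36276141 -4.93234729  1.63177887]
```

>>> carry_out --commands '[[[0,0,0],[-3.4,-4.9,1.6],1],[[0,0,0],[-3.4,-4.9,1.6],1],[[0,0,0],[-3.4,-4.9,1.6],1]]'

```text
clock: 1.15
eef_pos: [0.5393, 0.3222, 0.1902]
ee_rot: [[-0.97, -0.245, -0.001], [-0.245, 0.97, -0.0], [0.001, 0.0, -1.0]]
contact_force: [-0.0, 0.4, 0.1]
opening: 0.085
grasp_force: 0.0
```

Run:
```python
from h import *
s=read_state();im=capture('wrist');c=cam('wrist',s)
cv2.imwrite('pics/w1.png',im[:,:,::-1])
hsv=cv2.cvtColor(im,cv2.COLOR_RGB2HSV)
m=((hsv[...,0]>20)&(hsv[...,0]<35)&(hsv[...,1]>180)&(hsv[...,2]>90)).astype(np.uint8)
for k in sorted(cv2.findContours(m,0,2)[0],key=cv2.contourArea)[-3:]:
    print(cv2.contourArea(k),cv2.minAreaRect(k))
r,_=rect(m);w=np.array([p2w(p,.028,c) for p in cv2.boxPoints(r)]);print(w.round(4),w.mean(0))
print(s['eef_pos'],topose(s,w.mean(0)))
```

```text
3608.5 ((322.9999694824219, 220.49996948242188), (25.999996185302734, 148.99996948242188), 0.0)
6218.0 ((584.9150390625, 144.7516632080078), (51.9591178894043, 208.6807098388672), 43.887596130371094)
[[0.4853 0.4611 0.028 ]
 [0.348  0.5267 0.028 ]
 [0.3643 0.5677 0.028 ]
 [0.5073 0.505  0.028 ]] [0.42621255 0.5151144  0.028     ]
[0.53934922 0.32218953 0.19020148] [ 6.23414106 21.4730121  16.22767898]
```

View pics/w1.png

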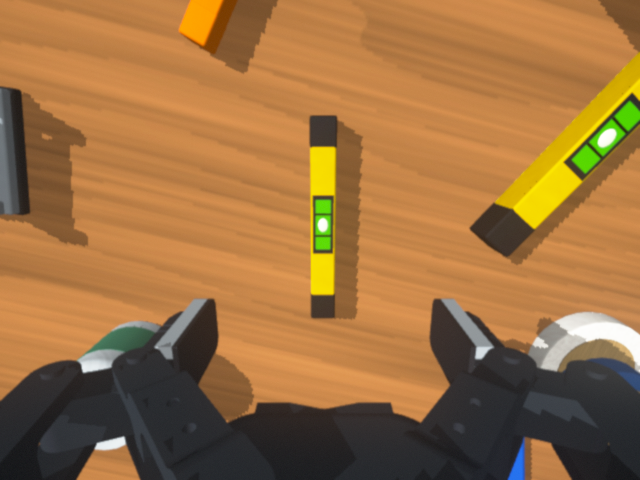

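The wrist view shows the level aligned with the fingers. Its window is at (323,224) and its ends at rows 116 and 317. The tin and dish near the bottom edge are clear of it.

Run:
```python
from h import *
s=read_state();c=cam('wrist',s)
a,b,k=[p2w(p,.028,c) for p in ((323,116),(322.5,317),(322.7,224.3))]
print(a,b,np.linalg.norm(a-b),k,(a+b)/2); 
for p in(a,b,k): print(topose(s,p))
```

```text
[0.4531805 0.3019827 0.028    ] [0.62685531 0.34544388 0.028     ] 0.17903020862804084 [0.54014206 0.32371674 0.028     ] [0.5400179  0.32371329 0.028     ]
[ 8.82600959  0.08143734 16.25235234]
[-9.07690941  0.02134562 16.2463289 ]
[-0.13756867  0.04867072 16.24933553]
```

>>> carry_out --commands '[[[0,0,0],[-0.1,0,5.5],1],[[0,0,0],[-0.1,0,11],1],[[0,0,0],[-0.1,0,16],1],[[0,0,0],[-0.1,0,18.4],1],[[0,0,0],[-0.1,0,18.4],1]]'

```text
clock: 1.82
eef_pos: [0.539, 0.3229, 0.0052]
ee_rot: [[-0.969, -0.247, -0.003], [-0.247, 0.969, -0.001], [0.003, -0.0, -1.0]]
contact_force: [-0.3, 1.0, 0.5]
opening: 0.0853
grasp_force: 0.0
```

>>> carry_out --commands '[[[0,0,0],[0,0,0],-1],[[0,0,0],[0,0,0],-1],[[0,0,0],[0,0,0],-1],[[0,0,0],[0,0,0],-1],[[0,0,0],[0,0,0],-1]]'

```text
clock: 2.45
eef_pos: [0.541, 0.3224, 0.0074]
ee_rot: [[-0.97, -0.245, 0.001], [-0.245, 0.97, 0.001], [-0.001, 0.0, -1.0]]
contact_force: [-2.4, -1.4, 9.4]
opening: 0.0209
grasp_force: 59.9
```

>>> carry_out --commands '[[[0,0,0],[0,0,-4],-1],[[0,0,0],[0,0,-9],-1],[[0,0,10],[0.6,-3,-14],-1],[[0,0,20],[1.5,-7.5,-17],-1],[[0,0,30],[2.5,-12,-18],-1]]'

```text
clock: 3.08
eef_pos: [0.5463, 0.1986, 0.1887]
ee_rot: [[-0.961, 0.278, 0.003], [0.278, 0.961, 0.001], [-0.002, 0.002, -1.0]]
contact_force: [1.2, -0.3, -3.4]
opening: 0.0209
grasp_force: 59.6
```

Run:
```python
from h import *
s=read_state();print(s['clock'],s['eef_pos'],s['opening'],s['contact_force'],np.degrees(np.arctan2(s['ee_rot'][1,1],s['ee_rot'][0,1])),topose(s,[.56,-.079,.20]))
c=cam('top');print('hinge edge',p2w((315.9,245.3),.062,c),'foot knob',p2w((420.5,231.5),.126,c))
```

```text
3.075 [0.54631469 0.19861554 0.18869098] 0.02090785995678558 [ 1.15754388 -0.27617458 -3.35591327] 73.85613024233082 [ -9.03613603 -26.28400641  -1.16401583]
hinge edge [0.54910349 0.02826249 0.062     ] foot knob [ 0.57487711 -0.22337333  0.126     ]
```

>>> carry_out --commands '[[[0,0,10],[-2,-5.5,-1],-1],[[0,0,20],[-4,-11,-1.2],-1],[[0,0,30],[-6,-17,-1.2],-1],[[0,0,40],[-8,-22,-1.2],-1],[[0,0,50],[-9,-26.3,-1.2],-1]]'

```text
clock: 3.7
eef_pos: [0.5605, -0.0802, 0.1987]
ee_rot: [[-0.403, 0.915, 0.0], [0.915, 0.403, -0.0], [-0.0, 0.0, -1.0]]
contact_force: [0.0, 0.7, -3.0]
opening: 0.021
grasp_force: 59.6
```

>>> carry_out --commands '[[[0,0,9],[0,0,0],-1],[[0,0,18],[0,0,0],-1],[[0,0,18],[0,0,0],-1],[[0,0,18],[0,0,0],-1]]'

```text
clock: 4.2
eef_pos: [0.5606, -0.0777, 0.1985]
ee_rot: [[-0.111, 0.994, -0.0], [0.994, 0.111, 0.0], [0.0, -0.0, -1.0]]
contact_force: [0.2, 0.2, -3.3]
opening: 0.0206
grasp_force: 59.6
```

Run:
```python
from h import *
s=read_state();im=capture('wrist');c=cam('wrist',s)
print(s['clock'],s['eef_pos'],s['contact_force'],np.degrees(np.arctan2(s['ee_rot'][1,1],s['ee_rot'][0,1])),topose(s,[.56,-.08,.20]))
cv2.imwrite('pics/w2.png',im[:,:,::-1])
```

```text
4.2 [ 0.56058793 -0.07766851  0.19850586] [ 0.23164789  0.19988777 -3.30865969] 6.3993489040294875 [-0.22514039 -0.08442778 -0.14941078]
```

View pics/w2.png

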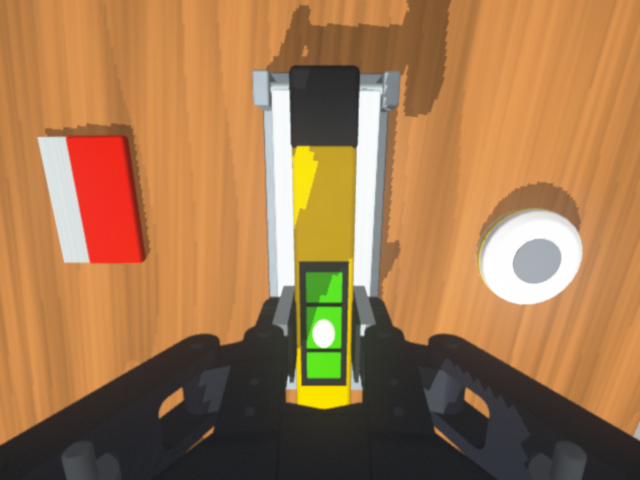

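The wrist view shows the held level over the shelf. The plate's edges at row 100 are about columns 272 and 384, and the hinge end is at about row 88.

Run:
```python
from h import *
s=read_state();im=capture('wrist');c=cam('wrist',s)
g=im.astype(int)
for r in (95,110,150,200,240,280):
    row=g[r]; w=(row.min(1)>165)&(np.ptp(row,axis=1)<35); x=np.where(w[240:420])[0]+240
    L,Rr=x.min(),x.max()+1; a,b=p2w((L,r),.06,c),p2w((Rr,r),.06,c)
    print(r,L,Rr,(topose(s,a)/1).round(2),topose(s,b).round(2))
col=g[70:130,[285,370]]; print([ (70+np.where((col[:,i].min(1)>165)&(np.ptp(col[:,i],axis=1)<35))[0])[:3] for i in (0,1)])
for r in(84,88,92): print(r,topose(s,p2w((328,r),.062,c)))
```

```text
95 253 381 [10.34 -5.12 13.85] [10.34  4.29 13.85]
110 271 380 [ 9.3  -3.84 13.85] [ 9.3   4.26 13.85]
150 265 378 [ 6.43 -4.41 13.85] [ 6.43  4.22 13.85]
200 267 375 [ 2.59 -4.42 13.85] [ 2.59  4.14 13.85]
240 268 373 [-0.69 -4.48 13.85] [-0.69  4.1  13.85]
280 270 371 [-4.19 -4.45 13.85] [-4.18  4.06 13.85]
[array([85, 86, 87]), array([86, 87, 88])]
84 [11.0556444   0.3889129  13.65289752]
88 [10.7872879   0.38972012 13.65289338]
92 [10.51744298  0.39053181 13.65288922]
```

>>> carry_out --commands '[[[0,0,0.8],[-0.2,0.1,4],-1],[[0,0,0.8],[-0.2,0.1,8],-1],[[0,0,0.8],[-0.2,0.1,11],-1],[[0,0,0.8],[-0.2,0.1,12.2],-1],[[0,0,0.8],[-0.2,0.1,12.2],-1]]'

```text
clock: 4.92
eef_pos: [0.5618, -0.0798, 0.0765]
ee_rot: [[-0.094, 0.996, -0.001], [0.996, 0.094, -0.0], [-0.0, -0.001, -1.0]]
contact_force: [-0.7, 0.3, -1.9]
opening: 0.0209
grasp_force: 59.6
```

>>> carry_out --commands '[[[0,0,0],[0,0,0.2],-1],[[0,0,0],[0,0,0.4],-1],[[0,0,0],[0,0,0.5],-1],[[0,0,0],[0,0,0.5],-1]]'

```text
clock: 5.42
eef_pos: [0.5619, -0.0797, 0.0717]
ee_rot: [[-0.094, 0.996, 0.0], [0.996, 0.094, -0.0], [-0.0, 0.0, -1.0]]
contact_force: [-0.5, 0.4, -3.0]
opening: 0.0211
grasp_force: 59.6
```

>>> carry_out --commands '[[[0,0,0],[0,0,0.1],-1],[[0,0,0],[0,0,0.2],-1],[[0,0,0],[0,0,0.2],-1]]'

```text
clock: 5.8
eef_pos: [0.5618, -0.0798, 0.0694]
ee_rot: [[-0.094, 0.996, -0.0], [0.996, 0.094, -0.0], [-0.0, -0.0, -1.0]]
contact_force: [-0.4, -0.2, -2.7]
opening: 0.0207
grasp_force: 59.6
```

>>> carry_out --commands '[[[0,0,0],[0,0,0.1],-1],[[0,0,0],[0,0,0.2],-1],[[0,0,0],[0,0,0.2],-1]]'

```text
clock: 6.18
eef_pos: [0.562, -0.0799, 0.0677]
ee_rot: [[-0.093, 0.996, 0.0], [0.996, 0.093, -0.0], [-0.0, 0.0, -1.0]]
contact_force: [-1.1, -1.0, 2.3]
opening: 0.021
grasp_force: 60.3
```

>>> carry_out --commands '[[[0,0,0],[0,0,0],-0.4],[[0,0,0],[0,0,0],-0.2],[[0,0,0],[0,0,0],0],[[0,0,0],[0,0,0],0]]'

```text
clock: 6.68
eef_pos: [0.5619, -0.0797, 0.0675]
ee_rot: [[-0.094, 0.996, -0.0], [0.996, 0.094, -0.0], [-0.0, -0.0, -1.0]]
contact_force: [-0.4, -0.6, -0.3]
opening: 0.043
grasp_force: 0.0
```

>>> carry_out --commands '[[[0,0,0],[0,0,-2],0],[[0,0,0],[0,0,-6],0.3],[[0,0,0],[0,0,-11],1],[[0,0,0],[0,0,-15],1],[[0,0,0],[0,0,-15],1]]'

```text
clock: 7.3
eef_pos: [0.5632, -0.0801, 0.2218]
ee_rot: [[-0.093, 0.996, 0.006], [0.996, 0.093, 0.0], [-0.0, 0.006, -1.0]]
contact_force: [-0.5, -0.3, -1.7]
opening: 0.0854
grasp_force: 0.0
```

Run:
```python
from h import *
s=read_state();im=capture('wrist');c=cam('wrist',s)
print(s['clock'],s['eef_pos'],s['contact_force'])
cv2.imwrite('pics/w3.png',im[:,:,::-1])
```

```text
7.3 [ 0.56324264 -0.08010563  0.22178742] [-0.48575535 -0.27595476 -1.69193058]
```

View pics/w3.png

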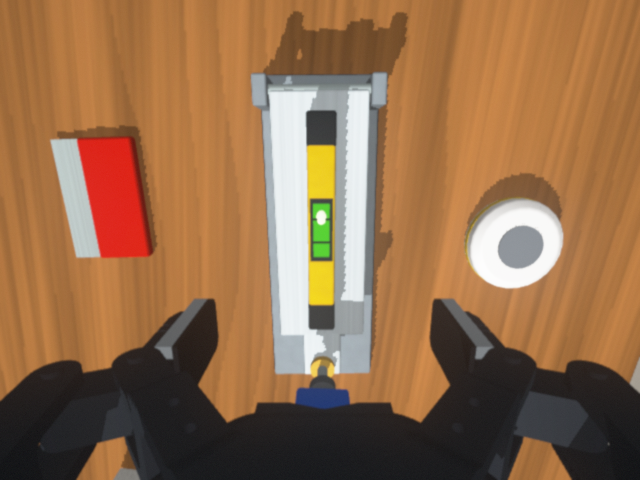

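The level now lies on the shelf with its ends at rows 111 and 329, column 321. The bubble, at (321,217), is against the hinge-side line. The knob is at (322,397), under the gripper.

```bash
cat >> h.py <<'E'
def bubble(im,c,z=.09,zs=.0905,yaw=None):
    "reading in mm along direction towards hinge, via yellow centre and white blob, in world at z"
    hsv=cv2.cvtColor(im,cv2.COLOR_RGB2HSV)
    u,v=w2p([.562,-.08,.09],c)
    H=np.zeros(im.shape[:2],bool); 
    K,T=c; f=K[0,0]*0.12/np.linalg.norm(T[:3,3]-[.562,-.08,.09]); 
    yy,xx=np.mgrid[:480,:640]; H=(np.hypot(xx-u,yy-v)<f)
    g=(hsv[...,0]>40)&(hsv[...,0]<75)&(hsv[...,1]>150)&H
    gc=cv2.morphologyEx(g.astype(np.uint8),cv2.MORPH_CLOSE,np.ones((9,9)))
    n,l,st,ce=cv2.connectedComponentsWithStats(gc); i=1+np.argmax(st[1:,4]); reg=(l==i)
    con=np.vstack(cv2.findContours(reg.astype(np.uint8),0,2)[0]); r=cv2.minAreaRect(con)
    box=cv2.boxPoints(r); m=np.zeros(im.shape[:2],np.uint8); cv2.fillPoly(m,[box.astype(np.int32)],1)
    wgt=np.clip(im.min(2).astype(float)-40,0,None)*m   # pale: blue/red high too
    ys,xs=np.nonzero(wgt>60); w=wgt[ys,xs]
    b=p2w((np.average(xs,weights=w),np.average(ys,weights=w)),z,c)
    W=np.array([p2w(p,z,c) for p in box]); ctr=W.mean(0)
    e=[W[1]-W[0],W[2]-W[1]]; L=max(e,key=np.linalg.norm); L=L/np.linalg.norm(L); L*=np.sign(L[1])
    return 1e3*(b-ctr)@L, ctr, [round(1e3*np.linalg.norm(k),1) for k in e], np.degrees(np.arctan2(L[1],L[0])), len(xs)
E
python3 - <<'E'
from h import *
s=read_state()
im=cv2.imread('pics/w3.png')[:,:,::-1].copy();c=cam('wrist',s)
print(bubble(im,c))
im=capture('wrist'); print(bubble(im,c)); print(bubble(capture('top'),cam('top')))
print('plate',[p2w((320,r),.06,c).round(4) for r in (88,335)],'level',[p2w((321,r),.088,c).round(4) for r in (111,329)])
print('edges200',[p2w(p,.06,c).round(4) for p in((270,110),(370,110))])
# knob in top view
h=cv2.cvtColor(capture('top'),cv2.COLOR_RGB2HSV)
print('toknob',topose(s,[.575,-.224,.10]), topose(s,[.561,-.08,.2]))
E
```

```text
(np.float64(10.731547223724398), array([ 0.56117221, -0.07682058,  0.09      ]), [np.float64(12.3), np.float64(42.0)], np.float64(95.58312760282236), 141)
(np.float64(10.672867885293746), array([ 0.56242079, -0.07751668,  0.09      ]), [np.float64(11.6), np.float64(42.1)], np.float64(95.62590246451963), 145)Traceback (most recent call last):
  File "<stdin>", line 5, in <module>
  File "h.py", line 31, in bubble
    n,l,st,ce=cv2.connectedComponentsWithStats(gc); i=1+np.argmax(st[1:,4]); reg=(l==i)
                                                        ~~~~~~~~~^^^^^^^^^^
    return _wrapfunc(a, 'argmax', axis=axis, out=out, **kwds)
    return bound(*args, **kwds)
ValueError: attempt to get argmax of an empty sequence
```

>>> carry_out --commands '[[[0,0,-10],[-4,0,0],1],[[0,0,-20],[-8,0,0],0.4],[[0,0,-30],[-12,-0.1,0],0.4],[[0,0,-40],[-14.4,-0.1,0],0.4],[[0,0,-50],[-14.4,-0.1,1],0.4]]'

```text
clock: 8.07
eef_pos: [0.5737, -0.2256, 0.2068]
ee_rot: [[-0.824, 0.566, -0.001], [0.566, 0.824, -0.001], [0.0, -0.001, -1.0]]
contact_force: [1.2, 0.7, -0.8]
opening: 0.0602
grasp_force: 0.0
```

>>> carry_out --commands '[[[0,0,-10],[0,0,0],0.4],[[0,0,-20],[0,0,0],0.4],[[0,0,-30],[0,0,0],0.4],[[0,0,-35],[0,0,0],0.4],[[0,0,-35],[0,0,0],0.4]]'

```text
clock: 8.7
eef_pos: [0.5739, -0.2233, 0.2067]
ee_rot: [[-1.0, -0.006, -0.002], [-0.006, 1.0, 0.0], [0.002, 0.0, -1.0]]
contact_force: [-0.4, -0.4, -0.4]
opening: 0.0598
grasp_force: 0.0
```

Run:
```python
from h import *
s=read_state();im=capture('wrist');c=cam('wrist',s)
print(s['clock'],s['eef_pos'],s['q'].round(2),np.degrees(np.arctan2(s['ee_rot'][1,1],s['ee_rot'][0,1])))
cv2.imwrite('pics/w4.png',im[:,:,::-1])
hsv=cv2.cvtColor(im,cv2.COLOR_RGB2HSV)
m=((hsv[...,0]>100)&(hsv[...,0]<130)&(hsv[...,1]>140)&(hsv[...,2]>130)).astype(np.uint8)
for k in sorted(cv2.findContours(m,0,2)[0],key=cv2.contourArea)[-3:]:
    r=cv2.minAreaRect(k);W=np.array([p2w(p,.126,c) for p in cv2.boxPoints(r)])
    print(cv2.contourArea(k),np.round(r[0],1),r[1:],W.mean(0),np.linalg.norm(W[1]-W[0]),np.linalg.norm(W[2]-W[1]),topose(s,W.mean(0)))
print(w2p([.575,-.2235,.126],c))
```

```text
8.7 [ 0.57385629 -0.22325354  0.2067055 ] [ 0.16  0.43  0.21  1.67 -0.1   1.06  1.98] 90.3175308022471
1306.0 [319.4 249.5] ((71.27031707763672, 20.414871215820312), 88.26429748535156) [ 0.57413415 -0.22458051  0.126     ] 0.013003822324986092 0.04865399053130688 [-0.03933205 -0.13635577  8.07044075]
[321.08166018 251.74309662]
```

View pics/w4.png

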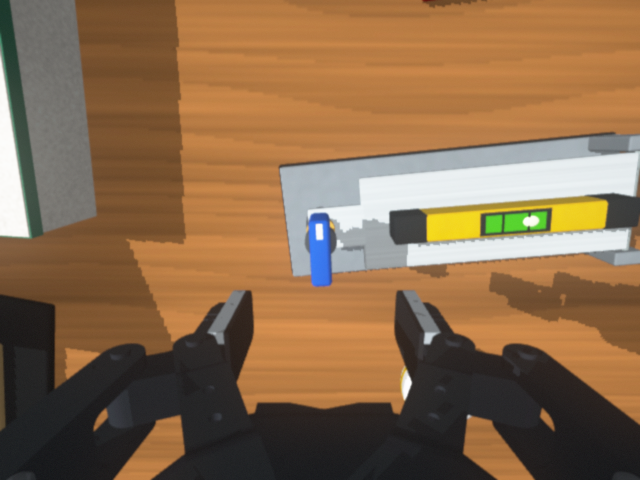

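The knob bar is at about (320,250), running along world x, with the fingers astride it. The level's bubble is at (530,221). Next I grip the knob and turn it.

>>> carry_out --commands '[[[0,0,0],[0,-0.1,4],0.4],[[0,0,0],[0,-0.1,8],0.4],[[0,0,0],[0,-0.1,10.6],0.4],[[0,0,0],[0,-0.1,10.6],-1],[[0,0,0],[0,-0.1,10.6],-1]]'

```text
clock: 9.38
eef_pos: [0.5748, -0.2244, 0.1025]
ee_rot: [[-1.0, -0.006, 0.001], [-0.006, 1.0, -0.001], [-0.001, -0.001, -1.0]]
contact_force: [-0.6, -0.4, -0.2]
opening: 0.0241
grasp_force: 0.0
```

>>> carry_out --commands '[[[0,0,0],[0,0,0],-1],[[0,0,0],[0,0,0],-1],[[0,0,0],[0,0,0],-1],[[0,0,0],[0,0,0],-1]]'

```text
clock: 9.88
eef_pos: [0.5749, -0.2254, 0.1032]
ee_rot: [[-1.0, -0.005, 0.002], [-0.005, 1.0, -0.002], [-0.002, -0.002, -1.0]]
contact_force: [-1.2, -5.3, 5.2]
opening: 0.0126
grasp_force: 61.1
```

>>> carry_out --commands '[[[0,0,10],[0,-0.1,0],-1],[[0,0,20],[0,-0.1,0],-1],[[0,0,30],[0,-0.1,0],-1],[[0,0,40],[0,-0.1,0],-1],[[0,0,50],[0,-0.1,0],-1]]'

```text
clock: 10.5
eef_pos: [0.5755, -0.2245, 0.1031]
ee_rot: [[-0.644, 0.765, 0.003], [0.765, 0.644, 0.001], [-0.001, 0.002, -1.0]]
contact_force: [-0.3, 4.0, 6.2]
opening: 0.0128
grasp_force: 61.4
```

>>> carry_out --commands '[[[0,0,10],[0,0,0],-1],[[0,0,20],[0,0,0],-1],[[0,0,30],[0,0,0],-1],[[0,0,40],[0,0,0],-1],[[0,0,50],[0,0,0],-1]]'

```text
clock: 11.12
eef_pos: [0.5766, -0.2242, 0.1032]
ee_rot: [[0.172, 0.985, 0.004], [0.985, -0.172, 0.0], [0.001, 0.004, -1.0]]
contact_force: [7.2, 3.5, -0.3]
opening: 0.0129
grasp_force: 60.6
```

>>> carry_out --commands '[[[0,0,10],[0,0,0],-1],[[0,0,20],[0,0,0],-1],[[0,0,30],[0,0,0],-1],[[0,0,40],[0,0,0],-1],[[0,0,50],[0,0,0],-1]]'

```text
clock: 11.75
eef_pos: [0.5774, -0.2249, 0.1032]
ee_rot: [[0.865, 0.502, 0.006], [0.502, -0.865, -0.001], [0.005, 0.004, -1.0]]
contact_force: [15.1, -2.7, -4.6]
opening: 0.013
grasp_force: 59.8
```

>>> carry_out --commands '[[[0,0,7],[0,0,0],-1],[[0,0,7],[0,0,0],-1],[[0,0,7],[0,0,0],-1],[[0,0,7],[0,0,0],-1],[[0,0,7],[0,0,0],-1]]'

```text
clock: 12.38
eef_pos: [0.5774, -0.2251, 0.1032]
ee_rot: [[0.917, 0.398, 0.006], [0.398, -0.918, -0.001], [0.005, 0.004, -1.0]]
contact_force: [15.1, -3.1, -2.4]
opening: 0.0131
grasp_force: 60.0
```

Run:
```python
from h import *
s=read_state();im=capture('wrist');c=cam('wrist',s)
print(s['clock'],s['eef_pos'],s['q'].round(2),np.degrees(np.arctan2(s['ee_rot'][1,1],s['ee_rot'][0,1])),s['contact_force'],s['wrist_torque'])
cv2.imwrite('pics/w5.png',im[:,:,::-1])
print(w2p([.562,-.08,.09],c),bubble(im,c))
```

```text
12.375 [ 0.57743273 -0.22507635  0.10319496] [-0.27  0.71  0.84  1.76 -0.64  0.96 -0.33] -66.56529093413585 [15.06848889 -3.09015094 -2.35937046] [-0.96005719 -3.21184963 -0.10417244]
[ 10.2165467  203.27362332] (np.float64(8.54114087528911), array([ 0.56266047, -0.08644816,  0.09      ]), [np.float64(13.8), np.float64(24.8)], np.float64(95.86539061440025), 227)
```

>>> carry_out --commands '[[[0,0,0],[0,0,0],0.2],[[0,0,0],[0,0,0],0.2],[[0,0,0],[0,0,-1.5],0.2],[[0,0,0],[0,0,-6],0.2],[[0,0,0],[0,0,-10],0.2]]'

```text
clock: 13.05
eef_pos: [0.5742, -0.2255, 0.2039]
ee_rot: [[0.918, 0.396, 0.0], [0.396, -0.918, -0.0], [0.0, 0.0, -1.0]]
contact_force: [0.8, 0.2, 0.1]
opening: 0.0511
grasp_force: 0.0
```

>>> carry_out --commands '[[[0,0,0],[0,0,0],0.2],[[0,0,0],[0,0,0],0.2],[[0,0,0],[0,0,0],0.2],[[0,0,0],[0,0,0],0.2]]'

```text
clock: 13.55
eef_pos: [0.5741, -0.2252, 0.201]
ee_rot: [[0.918, 0.397, -0.001], [0.397, -0.918, -0.0], [-0.001, -0.0, -1.0]]
contact_force: [-0.1, -0.4, 0.4]
opening: 0.0516
grasp_force: 0.0
```

Run:
```python
from h import *
s=read_state();im=capture('wrist');c=cam('wrist',s)
print(s['clock'],s['eef_pos'])
cv2.imwrite('pics/w6.png',im[:,:,::-1])
print(w2p([.562,-.08,.09],c),bubble(im,c))
hsv=cv2.cvtColor(im,cv2.COLOR_RGB2HSV)
m=((hsv[...,0]>100)&(hsv[...,0]<130)&(hsv[...,1]>140)&(hsv[...,2]>130)).astype(np.uint8)
k=max(cv2.findContours(m,0,2)[0],key=cv2.contourArea)
r=cv2.minAreaRect(k);W=np.array([p2w(p,.126,c) for p in cv2.boxPoints(r)])
print(r,W.mean(0),np.linalg.norm(W[1]-W[0]),np.linalg.norm(W[2]-W[1]),topose(s,W.mean(0)))
```

```text
13.55 [ 0.57411358 -0.22517141  0.2009763 ]
[128.87537752 176.33115556] (np.float64(0.270301358766531), array([ 0.56180352, -0.07616949,  0.09      ]), [np.float64(13.7), np.float64(45.5)], np.float64(95.2763324161066), 199)
((325.5, 248.0), (68.0, 21.0), 90.0) [ 0.57779632 -0.22373483  0.126     ] 0.013034982985772846 0.045213738074255605 [0.40193713 0.0170501  7.49725757]
```

View pics/w6.png

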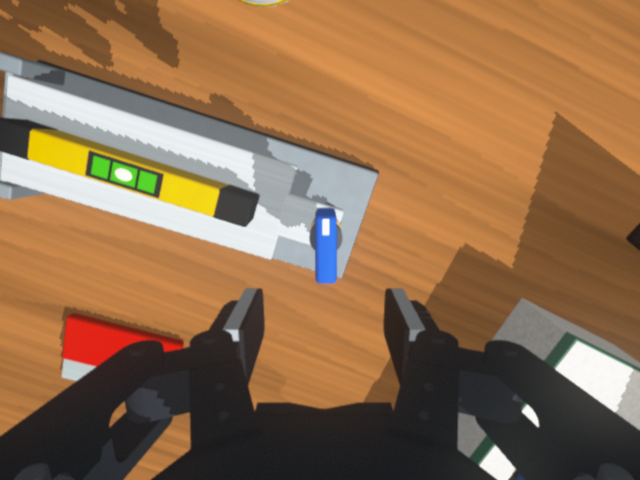

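The bubble is now near the middle of the window, at (123,174) inside the green (reading about 0.3 mm). I move over the level and check the reading from straight above.

>>> carry_out --commands '[[[0,0,9],[1.6,-4.7,0],0.4],[[0,0,18],[3.2,-9.4,0],0.4],[[0,0,18],[4.8,-14.1,0],0.4],[[0,0,18],[4.8,-14.1,0],0.4],[[0,0,18],[4.8,-14.1,0],0.4]]'

```text
clock: 14.22
eef_pos: [0.5625, -0.077, 0.2015]
ee_rot: [[0.996, 0.094, -0.0], [0.094, -0.996, -0.0], [-0.0, 0.0, -1.0]]
contact_force: [1.1, -0.5, -0.0]
opening: 0.0598
grasp_force: 0.0
```

Run:
```python
from h import *
s=read_state();im=capture('wrist');c=cam('wrist',s)
r=bubble(im,c);print(s['clock'],s['eef_pos'],s['contact_force'],s['opening'],r,topose(s,r[1]),np.degrees(np.arctan2(s['ee_rot'][1,1],s['ee_rot'][0,1])))
cv2.imwrite('pics/w7.png',im[:,:,::-1])
```

```text
14.225 [ 0.56246331 -0.07698511  0.20150525] [ 1.14586495 -0.4618524  -0.02411864] 0.059788653626893964 (np.float64(0.34983589428563644), array([ 0.56167577, -0.07714787,  0.09      ]), [np.float64(43.3), np.float64(13.0)], np.float64(95.37378689254385), 174) [-7.87642282e-02  3.99720252e-03  1.11505361e+01] -84.61839585858134
```

View pics/w7.png

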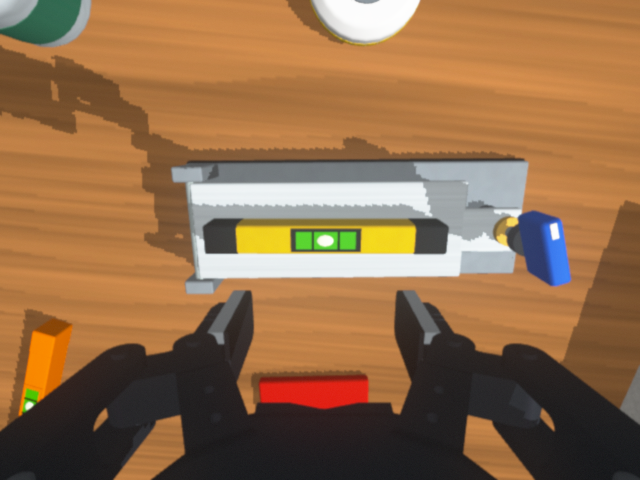

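The bubble sits at (325,240), midway between the lines, and the level is central on the plate. Now I press down.

>>> carry_out --commands '[[[0,0,0],[-0.1,0,4],0.4],[[0,0,0],[-0.1,0,8],0.4],[[0,0,0],[-0.1,0,10],0.4],[[0,0,0],[-0.1,0,10.5],0.4],[[0,0,0],[-0.1,0,10.5],0.4]]'

```text
clock: 14.9
eef_pos: [0.562, -0.0774, 0.0973]
ee_rot: [[0.996, 0.093, 0.001], [0.093, -0.996, -0.0], [0.001, 0.0, -1.0]]
contact_force: [-0.5, 0.8, 0.1]
opening: 0.0593
grasp_force: 0.0
```

>>> carry_out --commands '[[[0,0,0],[0,0,0.2],0.4],[[0,0,0],[0,0,0.4],0.4],[[0,0,0],[0,0,0.4],0.4]]'

```text
clock: 15.28
eef_pos: [0.5616, -0.0767, 0.0927]
ee_rot: [[0.996, 0.094, 0.0], [0.094, -0.996, 0.0], [0.0, 0.0, -1.0]]
contact_force: [-0.1, 0.1, 0.1]
opening: 0.0598
grasp_force: 0.0
```

>>> carry_out --commands '[[[0,0,0],[0,0,0.1],0.4],[[0,0,0],[0,0,0.2],0.4],[[0,0,0],[0,0,0.2],0.4]]'

```text
clock: 15.65
eef_pos: [0.5615, -0.0769, 0.0904]
ee_rot: [[0.996, 0.094, -0.0], [0.094, -0.996, -0.0], [-0.0, 0.0, -1.0]]
contact_force: [0.3, 0.4, 0.4]
opening: 0.0598
grasp_force: 0.0
```

>>> carry_out --commands '[[[0,0,0],[0,0,0.1],0.4],[[0,0,0],[0,0,0.2],0.4],[[0,0,0],[0,0,0.2],0.4]]'

```text
clock: 16.02
eef_pos: [0.5615, -0.0768, 0.0884]
ee_rot: [[0.996, 0.094, -0.0], [0.094, -0.996, -0.0], [-0.0, 0.0, -1.0]]
contact_force: [-0.3, -0.0, -0.2]
opening: 0.0596
grasp_force: 0.0
```

>>> carry_out --commands '[[[0,0,0],[0,0,0.1],0.4],[[0,0,0],[0,0,0.2],0.4],[[0,0,0],[0,0,0.2],0.4]]'

```text
clock: 16.4
eef_pos: [0.5615, -0.0769, 0.0864]
ee_rot: [[0.996, 0.094, -0.0], [0.094, -0.996, -0.0], [-0.0, 0.0, -1.0]]
contact_force: [-0.1, -1.0, -0.8]
opening: 0.0597
grasp_force: 0.0
```

>>> carry_out --commands '[[[0,0,0],[0,0,0.1],0.4],[[0,0,0],[0,0,0.2],0.4],[[0,0,0],[0,0,0.2],0.4]]'

```text
clock: 16.77
eef_pos: [0.5615, -0.0769, 0.0846]
ee_rot: [[0.996, 0.094, 0.0], [0.094, -0.996, 0.0], [0.0, -0.0, -1.0]]
contact_force: [-1.6, 1.2, 4.2]
opening: 0.0598
grasp_force: 2.1
```

>>> carry_out --commands '[[[0,0,0],[0,0,0.1],0.4],[[0,0,0],[0,0,0.1],0.4],[[0,0,0],[0,0,0.1],0.4]]'

```text
clock: 17.15
eef_pos: [0.5617, -0.0769, 0.0845]
ee_rot: [[0.996, 0.094, 0.001], [0.094, -0.996, 0.001], [0.001, -0.001, -1.0]]
contact_force: [-8.7, 3.1, 24.5]
opening: 0.06
grasp_force: 11.9
```

>>> carry_out --commands '[[[0,0,0],[0,0,-0.05],0.4],[[0,0,0],[0,0,-0.05],0.4],[[0,0,0],[0,0,-0.05],0.4],[[0,0,0],[0,0,-0.05],0.4]]'

```text
clock: 17.65
eef_pos: [0.5616, -0.0769, 0.0846]
ee_rot: [[0.996, 0.094, 0.0], [0.094, -0.996, 0.001], [0.0, -0.0, -1.0]]
contact_force: [-4.9, 1.7, 13.7]
opening: 0.0597
grasp_force: 7.0
```

Run:
```python
from h import *
for i in range(3):
    s=read_state();im=capture('wrist');c=cam('wrist',s);r=bubble(im,c)
    print(s['clock'],s['eef_pos'],s['contact_force'],s['wrist_torque'],r)
cv2.imwrite('pics/w8.png',im[:,:,::-1])
```

```text
17.65 [ 0.56161162 -0.07686036  0.08456272] [-4.89957219  1.69860264 13.70134852] [0.56430686 1.14601945 0.10966172] (np.float64(0.37867105137986035), array([ 0.5618968, -0.0770249,  0.09     ]), [np.float64(44.4), np.float64(13.5)], np.float64(95.38936733162757), 439)
17.7 [ 0.56161519 -0.07687125  0.08457422] [-3.88801228  1.63959519 13.84109147] [0.60549225 1.05430607 0.1323718 ] (np.float64(0.382413562026394), array([ 0.56189461, -0.0770364 ,  0.09      ]), [np.float64(44.4), np.float64(13.5)], np.float64(95.38732365671589), 440)
17.75 [ 0.56161636 -0.07684754  0.08455993] [-5.73077954  2.35232506 14.40419863] [0.5954917  1.06794262 0.06104735] (np.float64(0.37798499468888797), array([ 0.56190297, -0.07701184,  0.09      ]), [np.float64(44.4), np.float64(13.5)], np.float64(95.39181001701326), 439)
```

View pics/w8.png

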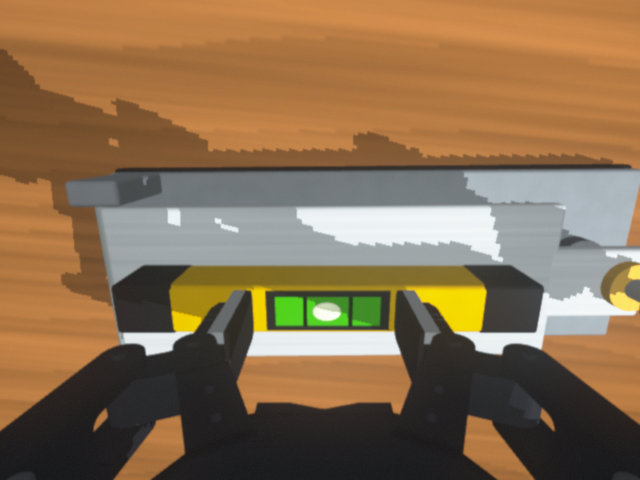

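The bubble at (326,311) lies midway between the black lines, and the fingertips press either side of the window with about 14 N, steady. Handing in.

```bash
python3 -c "
from rig import *
print(finish_job())"
```

```text
the job is handed in; nothing more can be done
None
```

The small yellow level lies along the middle of the shelf with its bubble centred (about 0.4 mm off) both before and during the press. The arm is still pressing it down with about 14 N, so you can tighten the lock nut; I handed the job in at about 18 s, and no result came back.

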